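Torque the mill-foot bolt until the click wrench trips

ROBOT

A 6-joint arm with a two-finger parallel gripper is mounted at the origin on the work surface. World frame = base frame: x ahead of the robot, y to its left, z up, the work surface at z = 0. Lengths are in m, angles in rad, forces in N, time in s.
With the tool pointing down it reaches from about 0.225 to 0.875 m from the base axis. Payload 3.4 kg.
Tool frame: the origin (TCP) lies at the very end of the fingers, on their centre line; the grasp point (between the pads) lies 19 mm behind it (manip.grasp_offset is the distance from the TCP to the grasp point, in m); x points along the fingers, y is the direction in which the jaws open and shut, and the axes are right-handed (so a half turn about x gives the same grasp; the last joint's range is limited). The gripper opens to 85 mm and grips with 20 to 120 N. Pads are 22 mm wide; open, the fingers measure 114 mm over their backs; the gripper's body (76 mm by 85 mm) begins 54 mm behind the grasp point. The pads swing forward as they close: fully open they stand 13 mm farther back than shut.
Start: joints at [-1.314, 0.276, 1.505, -0, 1.361, -0.121], TCP at [0.212, -0.534, 0.231] pointing down, gripper open.
Joint ranges: [-2.89, 2.89], [-0.75, 2.08], [0.22, 2.7], [-1.18, 4.32], [0.11, 2.71], [-2.7, 2.7]. Speed limits (rad/s): [2.57, 2.57, 3.14, 3.14, 3.14, 3.14].

INTERFACE

Orientations are given as a unit quaternion [w, x, y, z].
In Python, from rig import manip gives the robot as it stands.
- The arm moves only by the tool step_arm, never from a script. Its argument "increments" is a list of rows, each an object with "grip": the opening, from 0 (shut) to 1 (fully open); "delta_pos": the shift along the world's x, y, z in m, a list of three; "twist": the turn about the world's z in degrees. A call has 1 to 10 rows; each row shifts and turns the commanded pose from where the row before left it; what a row does not reach is not made up. A row lasts 1/12 s, in which the tool goes at most 41.7 mm and 7.16 degrees, less where a joint would pass 70% of its speed; a pose out of reach is approached as far as the arm can. A call with a gripper value outside its range is refused whole. The fingers move at their own pace and stop on an object; "force" is the grip in N (left out, the last holds). Time passes only in rows, so rows that do not move let the fingers close. It gives the time, the measured TCP pose, the force and the opening at its end, in the units of the state.
- manip.get_state(): the state, without advancing time (a new reading comes with each control period).
- manip.get_image(name): name is "side" or "top"; returns a dict with "img" (480x640x3 uint8, red, green, blue), "fx", "fy", "cx", "cy" (pixels), "rvec" (rotation vector, rad) and "tvec" (3), from world to camera coordinates, as OpenCV has them. Camera axes: x right, y down, z forward; pixel columns grow to the right and rows downward; lengths in m; the calibration is good to about 2 mm. A picture is of the moment at which its call begins. There is no depth.
- manip.sign_off(): hands the job in, once; it reports no verdict.
The state is a dict: "clock": time; "qpos": joint angles; "qd": joint speeds; "effort": joint torques, N m; "position": TCP position; "ee_rot": TCP orientation; "contact_force": force on the tool from outside, world axes, zero at the start; "moment": the same for the moment, N m; "width": finger opening in m.
Only numpy, scipy, OpenCV 4.12 (cv2) and the standard library are available. Lean on these libraries where they do the work, as an engineer would, in place of code of your own. Each camera call takes 0.05 s, during which the arm holds its last target. There are 200 camera calls.

TASK

Tighten the bolt of the mill foot on the counter: turn the orange-handled click wrench clockwise (seen from above) until the bolt is snug and the wrench's handle joint trips so the handle visibly kinks by about 20 degrees, then stop before it folds all the way to its end stop, and let go. Leave the plain steel spanner on the other foot where it is.

Things in the scene. Friction and masses are not known exactly. Their poses are not given: they have to be found in the camera images.
- foot: Fixed grey steel mounting foot that carries the click wrench: plate 150 x 110 x 10 mm, hex bolt, and behind the bolt (+x) a round post 55 mm high. Origin on the counter, on the bolt's vertical axis; x points from bolt to post. A white line on the plate runs from the bolt along -x, the wrench's direction when the bolt is snug.
- grip (a point): Grip point on the axis of the click wrench's level handle, 48 mm above bare counter: round orange bar 24 mm thick, 115 mm long, point near mid-length. x points along the handle to the bolt, y left, z up; tightening moves it to +y. The breakaway pivot is 110 mm away along +x; the bolt axis 50 mm beyond it, in line while the handle is straight. The wrench is below 65 mm and already on the bolt.
- bolt (a joint): Angle of bolt and wrench head, rad: starts at -0.6 to -0.3, grows turning clockwise from above, 0 when snug, where it stops hard. Steady friction 0.35 N m (about 2 N pushed at point grip); stays where it is left.
- click (a joint): Breakaway joint between wrench head and handle, rad: 0 straight, grows as the handle kinks clockwise, end stop 0.7. Rigid up to 0.9 N m (about 8 N at point grip), so it trips only once the bolt is snug; then yields at that same torque and stays where it is left. Tripped from 0.2; best left near 0.35 (20 degrees), not beyond 0.6.
- spanner (a joint): Angle of the plain flat all-steel spanner (no orange, open jaw at its free end, 220 mm long) on the bolt of a second, identical foot on the other side of the counter; 0 at the start, stiff. That bolt is already tight: leave it within 0.1 rad.

How it is judged:
By the outcome, as a careful person would: the job done as asked, in the order asked, and still so for the second after the job is handed in, with the robot touching nothing.
It also fails if it takes over 35 s, if anything falls off the work surface, if the arm or the gripper's body presses on something with over 40 N, if the wrist force passes 120 N, or if a joint passes its speed limit or range.

## Working session

There is one attempt and no reset: what is moved stays moved. The work goes in short steps, Python scripts to look and compute and a tool call to move; the robot and the scene stay as the last step left them, time stands still between calls to the robot, and variables do not carry over. Pictures are saved under pics/ and viewed, about 8 in all and at most 12, crops included, and the job is handed in when it is done.

Besides the shell and the picture viewer there is one more tool, called by a JSON object that holds its "op" and its "data", one argument or row to a line. step_arm: Moves the arm, as the interface text tells. Its arguments: {"type":"object","properties":{"increments":{"type":"array"},"force":{"type":"number"}},"required":["increments"]}

```bash
mkdir -p pics
cat > h.py <<'E'
from rig import manip
import cv2, numpy as np
def snap(name,fn,crop=None,scale=1):
    d=manip.get_image(name); im=cv2.cvtColor(d["img"],cv2.COLOR_RGB2BGR)
    if crop: x0,y0,x1,y1=crop; im=cv2.resize(im[y0:y1,x0:x1],None,fx=scale,fy=scale,interpolation=cv2.INTER_CUBIC)
    cv2.imwrite("pics/"+fn,im); return d
def ray(d,u,v,z):
    R=cv2.Rodrigues(np.array(d["rvec"],float))[0]; t=np.array(d["tvec"],float).ravel()
    r=R.T@np.array([(u-d["cx"])/d["fx"],(v-d["cy"])/d["fy"],1]); c=-R.T@t
    return c+r*(z-c[2])/r[2]
def px(d,P):
    R=cv2.Rodrigues(np.array(d["rvec"],float))[0]; t=np.array(d["tvec"],float).ravel()
    q=R@np.array(P,float)+t; return d["fx"]*q[0]/q[2]+d["cx"], d["fy"]*q[1]/q[2]+d["cy"]
def orange(d):
    h=cv2.cvtColor(d["img"],cv2.COLOR_RGB2HSV)
    return cv2.inRange(h,(5,130,80),(22,255,255))
E
python3 - <<'E'
from h import *
a=snap("top","t0.png"); b=snap("side","s0.png")
for d in(a,b):
    m=orange(d); n,l,s,c=cv2.connectedComponentsWithStats(m)
    for i in range(1,n):
        if s[i][4]>60: print(s[i],c[i],cv2.minAreaRect(np.argwhere(l==i)[:,::-1].astype(np.float32)),ray(d,*c[i],.048))
print(manip.get_state())
E
```

```text
[265  78  52  21 635] [289.17165354  86.97795276] ((290.5, 88.0), (51.0, 20.0), -0.0) [0.87696366 0.01866187 0.048     ]
[ 239   98  103   80 3147] [279.70702256 138.85573562] ((285.96917724609375, 143.01336669921875), (102.17518615722656, 67.48744201660156), 15.202408790588379) [0.76575024 0.03641323 0.048     ]
[ 30 248   7  22  68] [ 32.82352941 259.82352941] ((32.147064208984375, 258.5882568359375), (21.10059928894043, 3.8805696964263916), 75.96376037597656) [0.51381964 0.52737648 0.048     ]
[186 248  11  56 465] [191.08387097 274.57204301] ((191.352783203125, 275.4390563964844), (54.78898239135742, 9.048375129699707), 85.91438293457031) [0.48688863 0.20776232 0.048     ]
[  73    0  107  122 8966] [128.80872184  57.11119786] ((126.28227996826172, 60.439842224121094), (140.43641662597656, 79.86228942871094), 77.96940612792969) [ 1.49756374 -1.0047394   0.048     ]
[ 205    0  221   88 8330] [318.69411765  35.81968788] ((315.0, 43.5), (220.0, 87.0), 0.0) [ 0.84056699 -1.4570639   0.048     ]
[413   0  15  32 186] [420.55913978  15.38709677] ((420.0827941894531, 15.506900787353516
[... 1585 characters left out ...]
 0.20196127 0.048     ]
{'clock': 0.1, 'qpos': array([-1.31399240e+00,  2.76526023e-01,  1.50600937e+00,  2.18334511e-05,
        1.36072090e+00, -1.20996429e-01]), 'qd': array([-1.82003073e-03,  2.05117661e-06, -2.27518486e-03, -2.38172738e-03,
        1.05383449e-03,  6.96410074e-04]), 'effort': array([ 1.96491630e-03, -4.17697477e+01, -2.46405762e+01, -8.69829137e-05,
        5.92016833e-03, -1.25340728e-05]), 'position': array([ 0.21198585, -0.5339818 ,  0.23052836]), 'ee_rot': array([-0.13219065, -0.69449599, -0.13336534,  0.69456075]), 'contact_force': array([ 0.46268667, -0.72000865,  0.06273899]), 'moment': array([-0.02965464,  0.00354278, -0.03511324]), 'width': 0.08549920754177903}
```

View pics/t0.png

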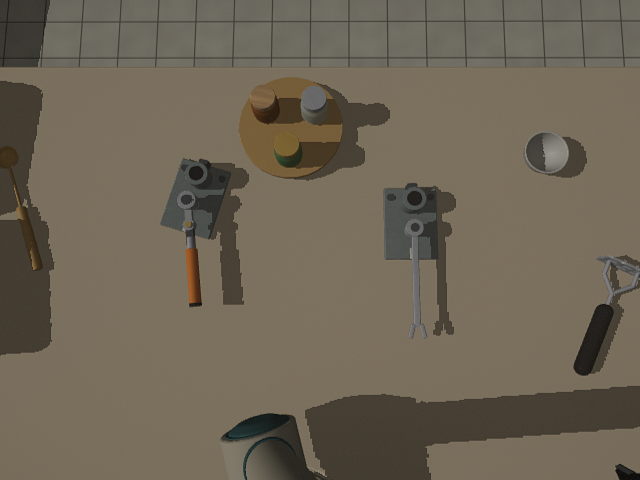

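View pics/s0.png

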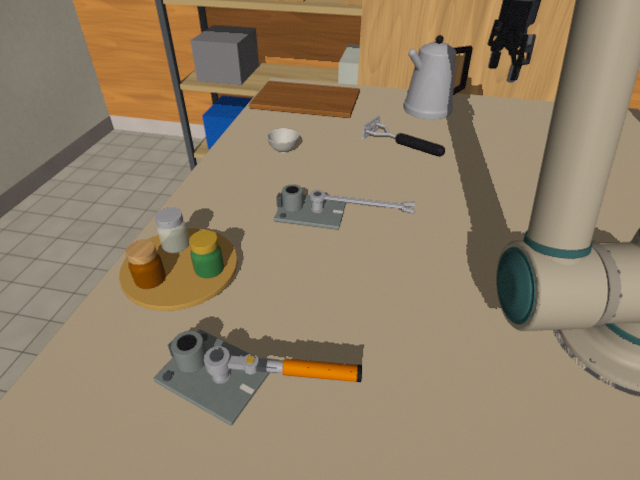

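The top view shows the click wrench: bolt about (187,200), pivot (189,225), handle (191,250) to (196,305). It must swing left in the image (+y). The spanner is on the foot at (411,222).

Run:
```python
from h import *
a=manip.get_image("top"); b=manip.get_image("side")
for n,d,pts in(("top",a,[(187,200,.06),(189,225,.048),(191.1,274.6,.048),(191,249,.048),(196,304,.048)]),("side",b,[(217,355,.06),(250,364,.048),(320,369.7,.048),(285,368,.048),(359,373,.048)])):
    print(n,[ray(d,*p).round(4).tolist() for p in pts])
c=[ray(a,u,v,.01)[:2] for u,v in[(183,159),(231,178),(209,238),(161,222)]]
print(np.round(c,4)); c=np.array(c); print("centre",c.mean(0))
for i,j in((3,0),(2,1)):
    e=c[j]-c[i]; print(np.linalg.norm(e),np.degrees(np.arctan2(e[1],e[0])))
cs=np.array([ray(b,u,v,.01)[:2] for u,v in[(157,376),(222,414),(270,368),(205,333)]]);print(cs.round(4))
m=orange(a);m[:240]=0;m[:,:180]=0;m[320:]=0;m[:,210:]=0
p=np.array([ray(a,u,v,.048)[:2] for v,u in np.argwhere(m)],np.float32); print(cv2.fitLine(p,2,0,.01,.01).ravel(),cv2.minAreaRect(p))
```

```text
top [[0.6349, 0.2184, 0.06], [0.5863, 0.2159, 0.048], [0.4868, 0.2077, 0.048], [0.5379, 0.2099, 0.048], [0.4291, 0.1958, 0.048]]
side [[0.6373, 0.2174, 0.06], [0.5888, 0.2143, 0.048], [0.486, 0.202, 0.048], [0.5366, 0.21, 0.048], [0.4296, 0.1955, 0.048]]
[[0.734  0.2451]
 [0.6932 0.1415]
 [0.5651 0.1837]
 [0.5982 0.2859]]
centre [0.64762376 0.21405683]
0.14183760473436044 -16.69376413486234
0.13486031533003348 -18.252974969170076
[[0.733  0.241 ]
 [0.6128 0.2781]
 [0.5678 0.191 ]
 [0.6941 0.149 ]]
[0.99560785 0.09362131 0.48678735 0.2077364 ] ((0.48558905720710754, 0.20723222196102142), (0.10857369750738144, 0.018037568777799606), 6.263774871826172)
```

Run:
```python
from h import *
from scipy.spatial.transform import Rotation as R
q=manip.get_state()["ee_rot"]; print(R.from_quat(np.r_[q[1:],q[0]]).as_matrix().round(3))
```

```text
[[-0.     0.369 -0.929]
 [ 0.001 -0.929 -0.369]
 [-1.    -0.001 -0.   ]]
```

{"op": "step_arm", "data": {
  "increments": [
    {"grip": 0, "delta_pos": [0.013, 0.032, 0], "twist": 0},
    {"grip": 0, "delta_pos": [0.013, 0.032, 0], "twist": 0},
    {"grip": 0, "delta_pos": [0.013, 0.032, 0], "twist": 0},
    {"grip": 0, "delta_pos": [0.013, 0.032, 0], "twist": 0},
    {"grip": 0, "delta_pos": [0.013, 0.032, 0], "twist": 0},
    {"grip": 0, "delta_pos": [0.013, 0.032, 0], "twist": 0},
    {"grip": 0, "delta_pos": [0.013, 0.032, 0], "twist": 0},
    {"grip": 0, "delta_pos": [0.013, 0.032, 0], "twist": 0},
    {"grip": 0, "delta_pos": [0.013, 0.032, 0], "twist": 0},
    {"grip": 0, "delta_pos": [0.013, 0.032, 0], "twist": 0}
  ],
  "force": 30
}}

```text
clock: 1.03
position: [0.3423, -0.2128, 0.2314]
ee_rot: [0.133, 0.695, 0.132, -0.694]
contact_force: [0.7, -0.5, -0.4]
width: -0.0001
```

{"op": "step_arm", "data": {
  "increments": [
    {"grip": 0, "delta_pos": [0.0136, 0.034, 0], "twist": -6},
    {"grip": 0, "delta_pos": [0.0136, 0.034, 0], "twist": -6},
    {"grip": 0, "delta_pos": [0.0136, 0.034, 0], "twist": -6},
    {"grip": 0, "delta_pos": [0.0136, 0.034, 0], "twist": -6},
    {"grip": 0, "delta_pos": [0.0136, 0.034, 0], "twist": -6},
    {"grip": 0, "delta_pos": [0.0136, 0.034, 0], "twist": -6},
    {"grip": 0, "delta_pos": [0.0136, 0.034, -0.01], "twist": 0},
    {"grip": 0, "delta_pos": [0.0136, 0.034, -0.02], "twist": 0},
    {"grip": 0, "delta_pos": [0.0136, 0.034, -0.02], "twist": 0},
    {"grip": 0, "delta_pos": [0.0136, 0.034, -0.02], "twist": 0}
  ]
}}

```text
clock: 1.87
position: [0.4739, 0.1143, 0.1609]
ee_rot: [-0.074, 0.704, -0.074, -0.703]
contact_force: [0.5, -0.8, 0.5]
width: 0.0003
```

{"op": "step_arm", "data": {
  "increments": [
    {"grip": 0, "delta_pos": [0, 0, -0.03], "twist": 0},
    {"grip": 0, "delta_pos": [0, 0, -0.03], "twist": 0},
    {"grip": 0, "delta_pos": [0, 0, -0.03], "twist": 0},
    {"grip": 0, "delta_pos": [0, 0, -0.03], "twist": 0},
    {"grip": 0, "delta_pos": [0, 0, -0.01], "twist": 0},
    {"grip": 0, "delta_pos": [0, 0, 0], "twist": 0}
  ]
}}

```text
clock: 2.37
position: [0.4708, 0.1121, 0.0286]
ee_rot: [0.074, -0.701, 0.075, 0.706]
contact_force: [0.5, -0.9, 0.8]
width: -0.0
```

Run:
```python
from h import *
snap("side","s1.png",(120,280,420,480),2.5); s=manip.get_state(); print(s["position"],s["contact_force"])
```

```text
[0.47236773 0.11226991 0.03018693] [ 0.44263506  0.80855142 -0.19682307]
```

View pics/s1.png

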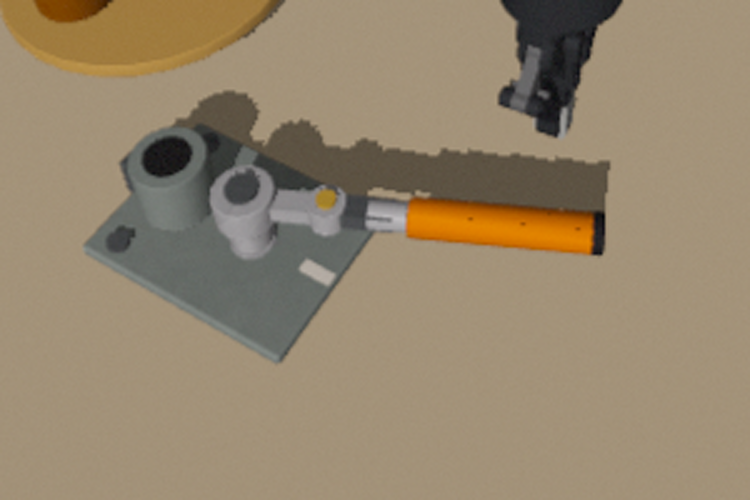

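The closed fingers are at crop (555,125), clear of the handle on the tightening side, low enough to push it. Pushing in +y now, to just short of snug.

{"op": "step_arm", "data": {
  "increments": [
    {"grip": 0, "delta_pos": [0.002, 0.02, 0], "twist": 0},
    {"grip": 0, "delta_pos": [0.002, 0.02, 0], "twist": 0},
    {"grip": 0, "delta_pos": [0.002, 0.02, 0], "twist": 0},
    {"grip": 0, "delta_pos": [0.002, 0.012, 0], "twist": -2},
    {"grip": 0, "delta_pos": [0, 0.012, 0], "twist": -2},
    {"grip": 0, "delta_pos": [0, 0.012, 0], "twist": -2},
    {"grip": 0, "delta_pos": [0, 0.012, 0], "twist": -2},
    {"grip": 0, "delta_pos": [0.002, 0.012, 0], "twist": -2},
    {"grip": 0, "delta_pos": [0, 0, 0], "twist": 0},
    {"grip": 0, "delta_pos": [0, 0, 0], "twist": 0}
  ]
}}

```text
clock: 3.25
position: [0.4847, 0.2329, 0.0328]
ee_rot: [-0.135, 0.695, -0.134, -0.693]
contact_force: [0.5, 0.0, 0.5]
width: -0.0001
```

```bash
cat > ang.py <<'E'
from h import *
s=manip.get_state(); print(s["clock"],s["position"].round(4),s["contact_force"].round(1))
a=manip.get_image("top"); b=manip.get_image("side")
for d,(x0,y0,x1,y1) in((a,(100,235,260,330)),(b,(260,320,480,480))):
    m=orange(d); k=np.zeros_like(m); k[y0:y1,x0:x1]=m[y0:y1,x0:x1]
    n,l,st,c=cv2.connectedComponentsWithStats(k); i=1+np.argmax(st[1:,4])
    p=np.array([ray(d,u,v,.048)[:2] for v,u in np.argwhere(l==i)],np.float32)
    r=cv2.fitLine(p,2,0,.01,.01).ravel(); r[:2]*=np.sign(r[0])
    print(st[i],"angle",np.degrees(np.arctan2(r[1],r[0])).round(2),"mid",r[2:])
E
python3 ang.py
```

```text
3.25 [0.4847 0.2329 0.0328] [0.5 0.  0.5]
[165 246  12  12  84] angle 54.7 mid [0.5336322  0.25085598]
[ 271  381   76   50 1240] angle -13.31 mid [0.48781705 0.26063794]
```

{"op": "step_arm", "data": {
  "increments": [
    {"grip": 0, "delta_pos": [0.001, 0.005, 0], "twist": -2},
    {"grip": 0, "delta_pos": [0.001, 0.005, 0], "twist": -2},
    {"grip": 0, "delta_pos": [0.001, 0.005, 0], "twist": -2},
    {"grip": 0, "delta_pos": [0.001, 0.005, 0], "twist": -2},
    {"grip": 0, "delta_pos": [0, 0, 0], "twist": 0}
  ]
}}

```text
clock: 3.77
position: [0.4859, 0.2498, 0.0317]
ee_rot: [0.182, -0.682, 0.185, 0.684]
contact_force: [-2.4, -5.4, 4.9]
width: -0.0004
```

```bash
python3 ang.py; python3 -c "
from h import *
snap('side','s2.png',(120,280,420,480),2.5)"
```

```text
3.7667 [0.4859 0.2498 0.0317] [-2.4 -5.4  4.9]
[160 244  12  16 112] angle -7.16 mid [0.53326505 0.26064476]
[ 267  386   72   58 1068] angle -19.42 mid [0.48703685 0.27765018]
```

View pics/s2.png

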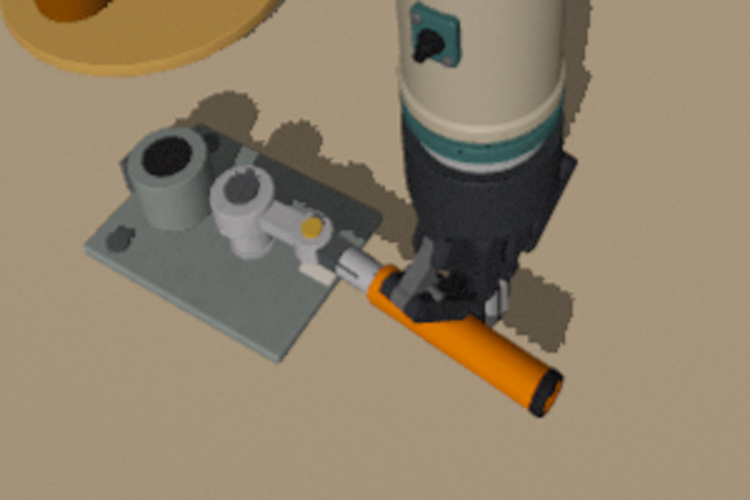

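The bolt is snug: the wrench head lies over the white line (crop (315,272)). The kink is just starting. Next I push a bit further and measure from the handle's end.

{"op": "step_arm", "data": {
  "increments": [
    {"grip": 0, "delta_pos": [0.002, 0.005, 0], "twist": -2},
    {"grip": 0, "delta_pos": [0.002, 0.005, 0], "twist": -2},
    {"grip": 0, "delta_pos": [0.002, 0.005, 0], "twist": -2},
    {"grip": 0, "delta_pos": [0, 0, 0], "twist": 0}
  ]
}}

```text
clock: 4.25
position: [0.4903, 0.2648, 0.0314]
ee_rot: [0.217, -0.67, 0.221, 0.674]
contact_force: [-4.6, -5.0, 3.8]
width: 0.0001
```

Run:
```python
from h import *
s=manip.get_state(); print(s["position"],s["contact_force"].round(1))
b=snap('side','s3.png',(120,280,420,480),2.5)
P=np.array([.588,.233])
for n,u,v in(("prev end",120+550/2.5,280+393/2.5),):
    e=P-ray(b,u,v,.048)[:2]; print(n,np.linalg.norm(e),np.degrees(np.arctan2(e[1],e[0])))
e=ray(b,120+311/2.5,280+229/2.5,.055);print("pivot",e)
```

```text
[0.49025576 0.26476409 0.03142127] [-4.6 -5.   3.8]
prev end 0.15969643657541782 -22.47832962076258
pivot [0.59030271 0.23241338 0.055     ]
```

View pics/s3.png

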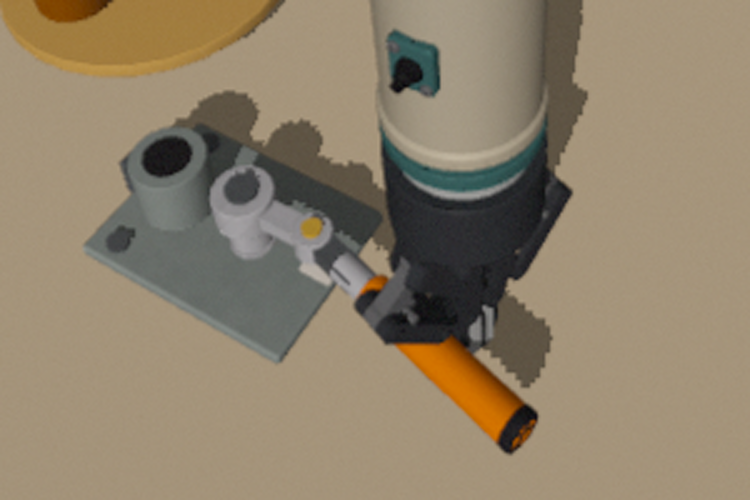

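The handle has kinked further (end cap at crop (520,428), pivot fixed at (311,229)), by about 13 degrees. A bit more, then I back off.

{"op": "step_arm", "data": {
  "increments": [
    {"grip": 0, "delta_pos": [0.002, 0.0035, 0], "twist": -2},
    {"grip": 0, "delta_pos": [0.002, 0.0035, 0], "twist": -2},
    {"grip": 0, "delta_pos": [0.002, 0.0035, 0], "twist": -2},
    {"grip": 0, "delta_pos": [0, 0, 0], "twist": 0},
    {"grip": 0, "delta_pos": [-0.005, -0.01, 0], "twist": 0},
    {"grip": 0, "delta_pos": [-0.01, -0.02, 0], "twist": 0},
    {"grip": 0, "delta_pos": [-0.01, -0.03, 0], "twist": 0},
    {"grip": 0, "delta_pos": [-0.01, -0.03, 0], "twist": 0},
    {"grip": 0, "delta_pos": [-0.01, -0.03, 0.01], "twist": 0},
    {"grip": 0, "delta_pos": [-0.01, -0.03, 0.03], "twist": 0}
  ]
}}

```text
clock: 5.13
position: [0.4415, 0.1266, 0.0679]
ee_rot: [0.253, -0.658, 0.255, 0.662]
contact_force: [0.0, -0.4, 0.7]
width: -0.0001
```

{"op": "step_arm", "data": {
  "increments": [
    {"grip": 0, "delta_pos": [0, -0.03, 0.03], "twist": 0},
    {"grip": 0, "delta_pos": [0, -0.03, 0.03], "twist": 0},
    {"grip": 0, "delta_pos": [0, -0.03, 0.03], "twist": 0},
    {"grip": 0, "delta_pos": [0, -0.03, 0.02], "twist": 0},
    {"grip": 0, "delta_pos": [0, 0, 0], "twist": 0}
  ]
}}

```text
clock: 5.55
position: [0.4484, 0.0051, 0.1834]
ee_rot: [-0.255, 0.664, -0.256, -0.655]
contact_force: [-0.2, -0.5, -0.1]
width: -0.0003
```

```bash
python3 ang.py
python3 - <<'E'
from h import *
snap('top','t4.png',(120,140,280,340),3); snap('side','s4.png',(120,280,420,480),2.5)
E
```

```text
5.55 [0.4484 0.0051 0.1834] [-0.2 -0.5 -0.1]
[125 240  41  48 516] angle -37.25 mid [0.5078385 0.3002216]
[ 260  393   61   73 1473] angle -37.85 mid [0.50874805 0.29534367]
```

View pics/t4.png

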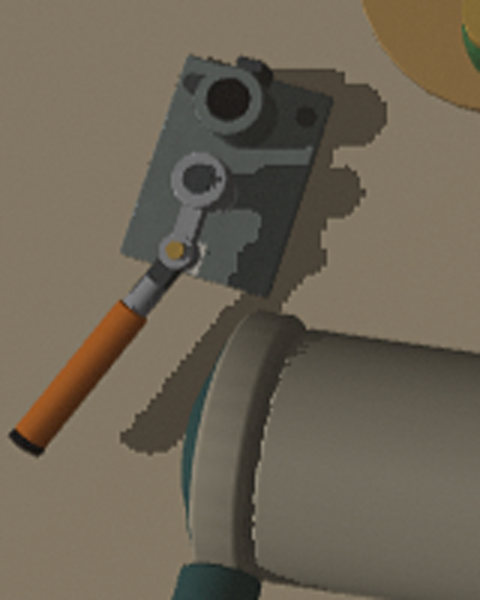

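View pics/s4.png

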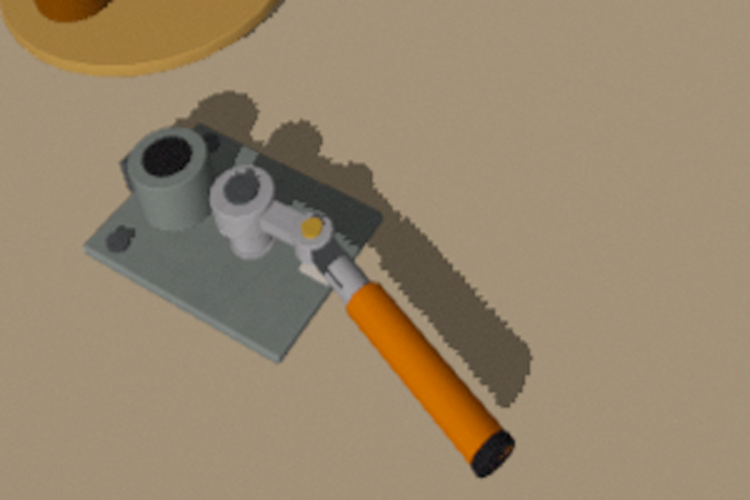

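Both views put the handle at about -37.5° with the head along the snug line (about -17.5°), so the kink is about 20°. The arm is clear, so I'm handing the job in.

```bash
python3 -c "
from h import *
print(manip.sign_off())"
```

```text
the job is handed in; nothing more can be done
None
```

The bolt is snug, and the click wrench has tripped and is left kinked by about 20° (0.35 rad). I handed the job in at about 5.8 s.

- **How it was done:** I pushed the orange handle clockwise with the closed fingers instead of gripping it. Once the bolt was snug and the handle had kinked far enough, I backed the arm well clear.
- **Kink check:** After backing off, the side and top images gave handle angles of -37.9° and -37.3°. The snug line, read from the plate edges, is at about -17.5°; the two edges differed by 1.6°.
- **Forces:** Pushing force read about 6–8 N. With the arm withdrawn, contact force was about 0.
- **Less certain:** While the gripper covered part of the handle, the automatic top-view angles were wrong. I relied on the side view for those steps.
- **Spanner:** I did not take a fresh measurement of it. The arm crossed that side at about 0.23 m height, and no contact force showed.

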